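Put the angle gauge away and snap its case shut

TASK

Put the digital angle gauge flat into the seat between the ribs of its open case, display up and without dropping it. Then swing the sprung lid over and press the edge farthest from its hinge down past the catch until it clicks and stays shut by itself, never pushing on the lid with more than 20 N. Leave everything else on the bench where it is.

Things in the scene. Friction and masses are not known exactly. Their poses are not given: they have to be found in the camera images.
- gauge: digital angle gauge: aluminium block with a black face, small screen and two round buttons on top; 60 (x) x 40 (y) x 26 (z) mm, about 0.11 to 0.2 kg; loose, lying flat, display up; origin at the centre of its underside, z up. It may go into the seat either way round
- case: open grey plastic case fixed to the bench, 110 (x) x 150 (y) mm, walls 34 mm high and 5 mm thick, floor 5 mm thick; origin at the centre of its underside; hinge along its +x side, catch in the middle of its -x side (nearest the robot, give or take 0.35 rad of yaw)
- seat (a point): centre of the gauge's seat, on the case's inner floor; axes as the case's. Ribs 10 mm high around it leave an opening of 67 (x) x 47 (y) mm; the long (y) sides are ribbed only near their ends (x from 21 to 32 mm off centre), so that fingers can hold the gauge by its 40 mm width between them
- lid (a joint): lid angle, rad: 0 level (about shut), 1.57 upright, grows as it opens. A spring holds it open near 1.75 and reopens it whenever let go before the click (1 to 2 N at the far edge). Catch and seal are height-adjustable, set differently in each case: the click comes with the tab up to 8 mm above or below level, to be felt, not seen
- lid_hinge (a point): middle of the lid's hinge axis (along the case's y), 55 mm to +x of the case's origin and 40 mm above the bench; turns with the lid. The lid is a flat grey panel, 150 mm wide, that reaches 115 mm from the axis; its outer face lies 6.5 mm outside the axis, its inner face 0.5 mm
- lid_tab (a point): centre of the outer face of the press tab at the lid's far edge, 125 mm from the hinge axis; tab 50 mm wide, ending 136 mm from the axis, the catch's hook under it. Pressed here, the hook climbs the catch (5 to 10 N, 3 mm), slides over its tip (only 2 to 4 N, 4 mm; not yet caught), then clicks under it. The force then climbs steeply: a rubber seal bottoms out 1 to 2 mm further
- offcut: bystander: pine offcut block, 70 x 44 x 28 mm, bare wood; origin at its underside; leave it where it is
- tape: bystander: black tape measure lying flat, 70 mm across, 30 mm tall; origin at its underside; leave it where it is
- square: bystander: try square, dark wood stock 100 mm and steel blade 160 mm, lying flat; origin at its underside; leave it where it is
- pencil: bystander: flat carpenter's pencil, 160 mm long, 8 mm thick; origin at its underside; leave it where it is
- glue: bystander: upright white glue bottle, 60 mm across, 160 mm tall; origin at its underside; leave it where it is
- pushstick: bystander: plywood push stick, 220 mm long, 12 mm thick, lying flat; origin at its underside; leave it where it is
- screwpot: bystander: open steel cup, 70 mm across, 60 mm tall; origin at its underside; leave it where it is
Not all that is in view belongs to the job. Several things have the shape of the gauge; the one meant has the colours described above.

How it is judged:
On the way, in this order (a step that is already met when the one before it is completed fails the run):
1. the gauge lies flat in its seat, released, with the lid still open (x of gauge in the frame of seat between -0.005 and 0.005 m and y of gauge in the frame of seat between -0.005 and 0.005 m and z of gauge in the frame of seat below 0.004 m and angle between gauge's own z axis and vertical below 0.1 rad and contact force between the fingers and gauge below 0.1 N and linear speed of gauge below 0.02 m/s and value of joint lid above 1 rad), for 0.2 s.
2. the lid is shut (value of joint lid below 0.075 rad), for 0.2 s.
At the end, for the whole second after the job is handed in: the gauge lies flat in its seat (within 5 mm of the seat's centre each way, underside within 4 mm of the floor, tilt under 0.1 rad) and at rest, and the lid stays shut on its catch by itself (lid angle under 0.075 rad) (x of gauge in the frame of seat between -0.005 and 0.005 m and y of gauge in the frame of seat between -0.005 and 0.005 m and z of gauge in the frame of seat below 0.004 m and angle between gauge's own z axis and vertical below 0.1 rad and value of joint lid below 0.075 rad and velocity of joint lid below 0.05 rad/s and linear speed of gauge below 0.02 m/s); the robot touches nothing.
It fails at once if the lid is pushed with more than 20 N (contact force between any of the fingers, the arm and lid above 20 N).
It fails at once if the gauge is dropped (it falls faster than 0.6 m/s out of the fingers) (linear speed of gauge above 0.6 m/s and contact force between the fingers and gauge below 0.1 N).
It fails at once if a bystander is moved by more than 25 mm (distance of any of offcut, tape, square, pencil, glue, pushstick, screwpot from where it was at the start of the episode above 0.025 m).
It also fails if it takes over 58 s, if anything falls off the work surface, if the arm or the gripper's body presses on something with over 40 N, if the wrist force passes 120 N, or if a joint passes its speed limit or range.

ROBOT

A 7-joint arm with a two-finger parallel gripper is mounted at the origin on the work surface. World frame = base frame: x ahead of the robot, y to its left, z up, the work surface at z = 0. Lengths are in m, angles in rad, forces in N, time in s.
With the tool pointing down it reaches from about 0.35 to 0.775 m from the base axis. Payload 3.1 kg.
Tool frame: the origin (TCP) lies on the centre line of the jaws, within the pads' length; the fingertips stand 11 mm ahead of it and the grasp point (between the pads) lies 8 mm behind it; x points along the fingers, y is the direction in which the jaws open and shut, and the axes are right-handed (so a half turn about x gives the same grasp; the last joint's range is limited). The gripper opens to 85 mm and grips with 20 to 120 N. Pads are 22 mm wide; open, the fingers measure 114 mm over their backs; the gripper's body (76 mm by 85 mm) begins 54 mm behind the grasp point. The pads swing forward as they close: fully open they stand 13 mm farther back than shut.
Start: joints at [-1.337, 0.311, 0.014, 1.512, -0.004, 1.319, -0.027], TCP at [0.15, 0.529, 0.242] pointing down, gripper open.
Joint ranges: [-2.7, 2.7], [-0.3, 1.91], [-1.27, 1.3], [0.12, 2.57], [-1.44, 4.58], [0.2, 2.03], [-3.05, 3.05]. Speed limits (rad/s): [2.79, 2.79, 3.14, 3.14, 3.14, 3.14, 3.14].

INTERFACE

Orientations are given as a unit quaternion [w, x, y, z].
In Python, from cell import manip, effector, solver, monitor, vision, job gives the robot as it stands. Calls block until the motion is done:
- manip.move_to(position, orientation): joint-space move of the TCP to a pose.
- manip.movel(position, orientation=None, rate=0.15): straight line of the TCP; orientation=None keeps the orientation; rate is the mean speed in m/s.
- manip.move_j(angles): joint-space move.
- effector.release() and effector.grasp(effort=None): open the fingers fully, or close them until they stop; effort is the grip in N (None keeps the last).
- manip.pause(seconds).
- solver.inverse_kinematics(position, orientation): joint angles nearest the present ones, or None.
- monitor.read_state(): the state.
- vision.grab_frame(name): name is "scene" or "top"; returns a dict with "color" (384x512x3 uint8, red, green, blue), "fov_y" (degrees; the focal length in pixels is half the picture's height over the tangent of half this angle, whatever the lens; pixels are square), "cx", "cy" (the principal point, pixels), "R" (3x3) and "t" (3): a world point X has camera coordinates R X + t. Camera axes: x right, y down, z forward; pixel columns grow to the right and rows downward; lengths in m; the calibration is good to about 2 mm. A picture is of the moment at which its call begins. There is no depth.
A pose or a line that the arm cannot do raises manip.IKError and nothing moves.
- job.sign_off(): hands the job in, once; it reports no verdict.
Trained networks look in the newest picture that a camera, given by its name, has taken for a name from the list of things; names that differ only in an ending like _2 or _b are one class to them, and where a whole thing is asked for, a point or a joint stands for the part that bears it (a point fixed in the world has none). Each returns a list of dicts, best first, with "p" (0 to 1); they miss things now and then, are a little off and sometimes report something else, mostly with a low value. They report only what shows in the picture. A call takes as long as a camera call. They do not tell look-alikes from the thing itself.
- vision.search_frame(camera, query): "pixel" ([row, column] in pixels, amid what is visible of it).
- vision.outline_of(camera, query): "mask" (384x512 bool, what is visible of it) and "pixel" ([row, column] in pixels, amid what is visible of it).
The state is a dict: "t": time; "qpos": joint angles; "qvel": joint speeds; "joint_efforts": joint torques, N m; "position": TCP position; "tool_rot": TCP orientation; "wrist_force": force on the tool from outside, world axes, zero at the start; "ft_torque": the same for the moment, N m; "gripper_width": finger opening in m.
Only numpy, scipy, OpenCV 4.12 (cv2) and the standard library are available. Lean on these libraries where they do the work, as an engineer would, in place of code of your own. Each camera call takes 0.05 s, during which the arm holds its last target.

## Working session

There is one attempt and no reset: what is moved stays moved. The work goes in short steps, each a Python script; the robot and the scene stay as the last script left them, time stands still between calls to the robot, and variables do not carry over. Pictures are saved under pics/ and viewed, and the job is handed in when it is done.

```bash
ls; mkdir -p pics; python3 - <<'E'
from cell import manip, effector, solver, monitor, vision, job
import cv2
s=monitor.read_state(); print(s)
for n in ("scene","top"):
    f=vision.grab_frame(n)
    print(n,f["fov_y"],f["cx"],f["cy"],f["R"],f["t"])
    cv2.imwrite(f"pics/{n}0.png",f["color"][:,:,::-1])
    for q in ("gauge","case","lid","lid_tab","seat"):
        try: print(q,[(round(d["p"],2),d["pixel"]) for d in vision.search_frame(n,q)])
        except Exception as e: print(q,e)
E
```

```text
pics
{'t': 0.0, 'qpos': array([-1.33665781,  0.31175194,  0.01393389,  1.51306499, -0.00443478,
        1.3192072 , -0.027236  ]), 'qvel': array([-2.24459900e-04,  2.16115116e-05,  4.97198283e-04, -1.22908150e-03,
        6.47252217e-04,  2.09951424e-03, -2.47650357e-03]), 'joint_efforts': array([-2.10621142e-04, -3.79909730e+01,  1.45987985e-01, -2.30596662e+01,
        1.21930306e-02,  1.36129075e-02, -9.96809675e-07]), 'position': array([0.14954782, 0.52853858, 0.24120328]), 'tool_rot': array([ 0.70029568,  0.09634121,  0.70049628, -0.09802697]), 'wrist_force': array([0.07889701, 0.06489279, 0.27821265]), 'ft_torque': array([-0.00133345, -0.01764566, -0.00395954]), 'gripper_width': 0.08552816254105297}
scene 54.34812115207973 250.60529132824055 195.6746222031787 [[-0.54135224  0.84079352 -0.00200224]
 [ 0.68295375  0.43833423 -0.58432634]
 [-0.49042015 -0.31769381 -0.81151631]] [ 0.31900345 -0.34224068  1.51098711]
gauge [(0.85, [220.9, 187.9]), (0.72, [200.6, 266.6]), (0.54, [198.3, 207.0]), (0.5, [150.0, 228.1])]
case [(0.74, [228.6, 299.0]), (0.44, [238.0, 403.3])]
lid [(0.88, [229.1, 293.0])]
lid_tab [(0.56, [234.6, 292.2])]
seat [(0.89, [231.3, 299.3])]
top 45.40011506455147 252.88644224507004 189.6412009218501 [[ 0.02225886 -0.99945947 -0.02419328]
 [-0.99536634 -0.01989047 -0.09407561]
 [ 0.09354355  0.02617519 -0.99527105]] [-0.01894948  0.58414616  1.3421997 ]
gauge [(0.64, [143.3, 299.8]), (0.5, [178.8, 304.8]), (0.49, [213.1, 239.0]), (0.25, [185.4, 191.1])]
case [(0.71, [184.7, 193.0]), (0.22, [165.8, 187.2])]
lid [(0.95, [167.6, 189.5])]
lid_tab [(0.82, [166.9, 189.0])]
seat [(0.7, [183.4, 192.2])]
```

View pics/scene0.png

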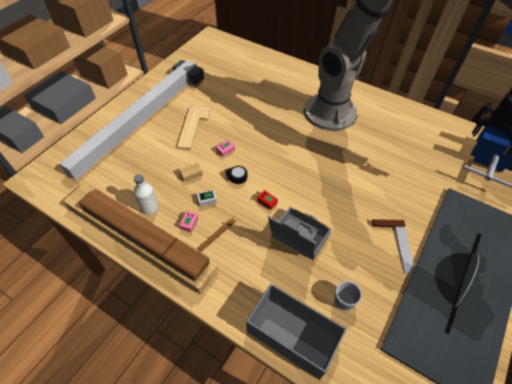

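View pics/top0.png

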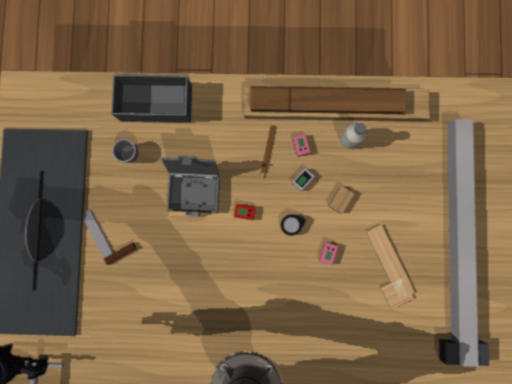

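```bash
python3 - <<'E'
import cv2
a=cv2.imread("pics/scene0.png")[130:260,170:340]; b=cv2.imread("pics/top0.png")[120:240,150:330]
cv2.imwrite("pics/sc0.png",cv2.resize(a,None,fx=4.5,fy=4.5,interpolation=cv2.INTER_CUBIC))
cv2.imwrite("pics/tc0.png",cv2.resize(b,None,fx=4.4,fy=4.4,interpolation=cv2.INTER_CUBIC))
E
```

```text
(no output)
```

View pics/sc0.png

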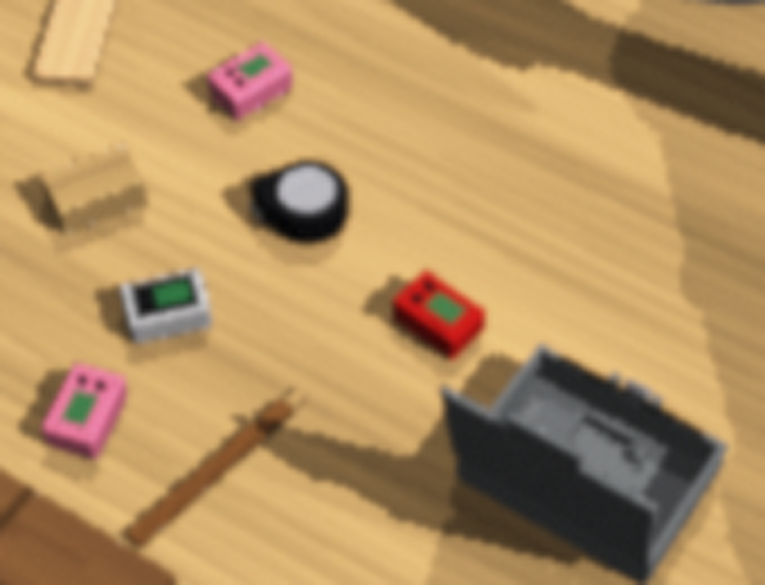

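View pics/tc0.png

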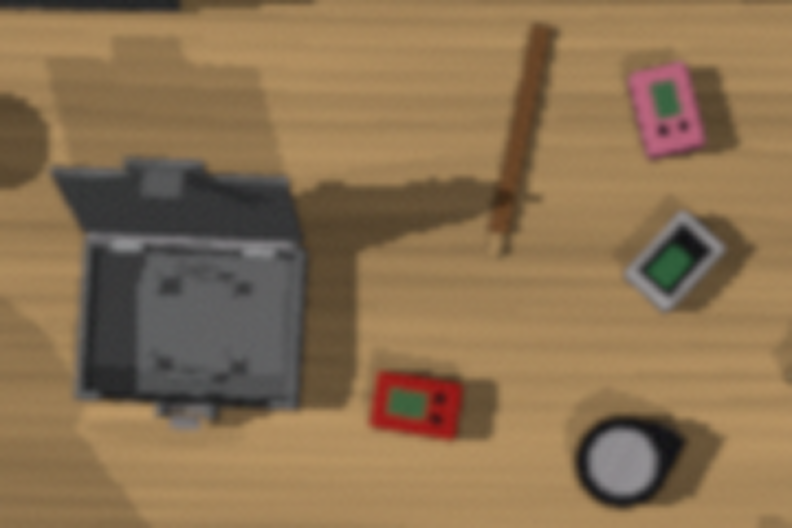

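The top view shows four gauge-shaped things:
- silver with a black face at (179,304)
- red at (212,244)
- pink at (145,301)
- pink at (253,329)

In the scene view these are at (199,207), (201,267), (221,188) and (150,226). Only the silver one with the black face, small screen and buttons fits the description, and the close crop confirms it. The case is at top (185,193), with four rib blobs around (194,196). Next I'll fit poses.

```bash
python3 - <<'E'
from cell import vision
import cv2, numpy as np, pickle
D={}
for n in ("scene","top"):
    f=vision.grab_frame(n); D[n]=dict(f)
    for q in ("gauge","case","lid","seat","offcut","tape","square","pencil","glue","pushstick","screwpot"):
        r=vision.outline_of(n,q); D[n,q]=r
        print(n,q,[(round(d["p"],2),np.round(d["pixel"]),int(d["mask"].sum())) for d in r])
pickle.dump(D,open("d0.pkl","wb"))
for n,(r0,r1,c0,c1) in dict(scene=(180,280,180,350),top=(140,230,150,330)).items():
    im=D[n]["color"][:,:,::-1].copy()
    big=cv2.resize(im[r0:r1,c0:c1],None,fx=4.4,fy=4.4,interpolation=cv2.INTER_CUBIC)
    for q,col in (("gauge",(0,255,255)),("case",(0,255,0)),("lid",(0,0,255))):
        for d in D[n,q]:
            m=cv2.resize(d["mask"][r0:r1,c0:c1].astype(np.uint8),None,fx=4.4,fy=4.4,interpolation=cv2.INTER_NEAREST)
            c,_=cv2.findContours(m,0,2); cv2.drawContours(big,c,-1,col,1)
    cv2.imwrite(f"pics/m_{n}.png",big)
E
```

```text
scene gauge [(0.85, array([218., 187.]), 254), (0.79, array([198., 207.]), 256), (0.66, array([236., 402.]), 691), (0.65, array([148., 226.]), 201), (0.55, array([201., 267.]), 221)]
scene case [(0.65, array([232., 297.]), 1937)]
scene lid [(0.66, array([229., 293.]), 803)]
scene seat [(0.75, array([233., 301.]), 1866), (0.63, array([233., 292.]), 689)]
scene offcut [(0.7, array([171., 193.]), 302), (0.38, array([233., 293.]), 776)]
scene tape [(0.52, array([175., 236.]), 266)]
scene square [(0.7, array([236., 400.]), 688), (0.61, array([232., 292.]), 766)]
scene pencil [(0.5, array([237., 216.]), 255)]
scene glue [(0.68, array([196., 143.]), 630)]
scene pushstick [(0.97, array([125., 191.]), 777)]
scene screwpot [(0.55, array([294., 347.]), 592)]
top gauge [(0.87, array([145., 298.]), 287), (0.72, array([254., 329.]), 285), (0.7, array([182., 303.]), 273), (0.7, array([212., 242.]), 248)]
top case [(0.57, array([185., 191.]), 2954)]
top lid [(0.8, array([166., 188.]), 994)]
top seat [(0.85, array([182., 190.]), 2850)]
top offcut [(0.74, array([196., 338.]), 376)]
top tape [(0.98, array([222., 291.]), 393)]
top square [(0.83, array([243., 102.]), 807)]
top pencil [(0.53, array([152., 266.]), 245)]
top glue [(0.83, array([136., 353.]), 496), (0.36, array([197., 339.]), 393)]
top pushstick [(0.67, array([270., 390.]), 1745), (0.15, array([150., 267.]), 196)]
top screwpot [(0.83, array([152., 124.]), 512), (0.27, array([272., 390.]), 1693)]
```

View pics/m_scene.png

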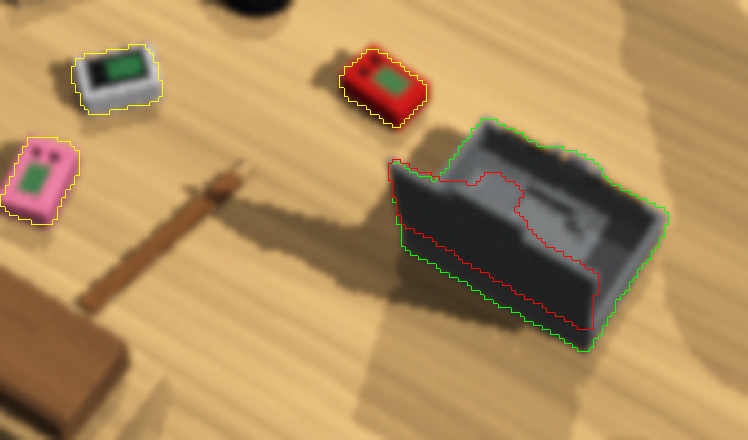

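View pics/m_top.png

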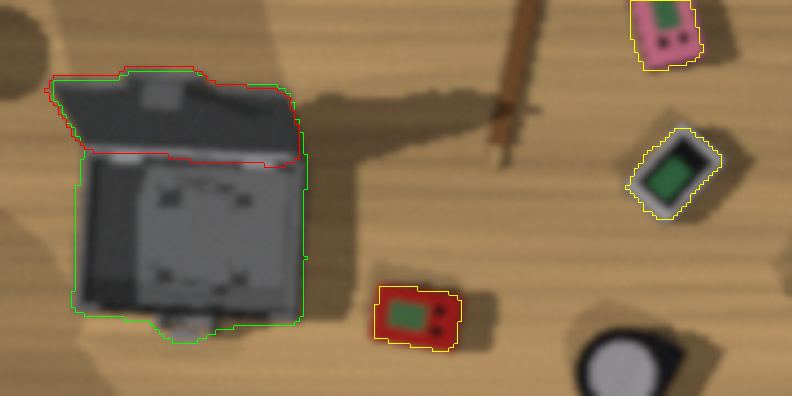

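```bash
cat > fit.py <<'E'
import numpy as np, cv2, pickle
from scipy.optimize import minimize
def proj(f,X):
    X=np.atleast_2d(X); fl=192/np.tan(np.radians(f["fov_y"])/2)
    c=X@np.array(f["R"]).T+np.array(f["t"])
    return np.c_[f["cx"]+fl*c[:,0]/c[:,2], f["cy"]+fl*c[:,1]/c[:,2]]
def box(x0,x1,y0,y1,z0,z1): return np.array([[x,y,z] for x in(x0,x1) for y in(y0,y1) for z in(z0,z1)])
def place(P,x,y,w,z=0):
    c,s=np.cos(w),np.sin(w); return np.c_[c*P[:,0]-s*P[:,1]+x, s*P[:,0]+c*P[:,1]+y, P[:,2]+z]
S=8
def sil(f,parts):
    m=np.zeros((384*S//1,512*S),np.uint8)
    for P in parts:
        u=proj(f,P); h=cv2.convexHull(((u+0.5)*S-.5).astype(np.float32)).round().astype(np.int32)
        cv2.fillConvexPoly(m,h,1)
    return cv2.resize(m.astype(np.float32),(512,384),interpolation=cv2.INTER_AREA)
def cost(masks,parts):
    c=0
    for f,m in masks: c+=np.abs(sil(f,parts)-m).sum()/m.sum()
    return c
def lidpts(B,th): # B in closed-lid coords: r along -x from hinge, y, h outward(up when closed)
    # closed: pos = hinge + (-r, y, h); opening by th rotates about y
    r,y,h=B.T; c,s=np.cos(th),np.sin(th)
    return np.c_[55e-3-r*c+h*s, y, 40e-3+r*s+h*c]
def caseparts(x,y,w,th):
    P=[box(-.055,.055,-.075,.075,0,.034), lidpts(box(0,.115,-.075,.075,.0005,.0065),th), lidpts(box(.115,.136,-.025,.025,.0005,.0065),th), lidpts(box(0,.004,-.06,.06,-.004,.004),th)]
    return [place(p,x,y,w) for p in P]
E
cat > run.py <<'E'
from fit import *
D=pickle.load(open("d0.pkl","rb"))
def pick(n,q,px): return min(D[n,q],key=lambda d:np.hypot(*(np.array(d["pixel"])-px)))["mask"].astype(np.float32)
def best(fn,starts,d):
    r=None
    for s in starts:
        s=np.array(s,float); sx=np.vstack([s]+[s+np.eye(len(s))[i]*d[i] for i in range(len(s))])
        o=minimize(fn,s,method="Nelder-Mead",options=dict(initial_simplex=sx,xatol=1e-4,fatol=1e-4,maxiter=250))
        if r is None or o.fun<r.fun: r=o
    return r
gm=[(D["scene"],pick("scene","gauge",(198,207))),(D["top"],pick("top","gauge",(180,304)))]
cm=[(D["scene"],pick("scene","case",(232,297))),(D["top"],pick("top","case",(185,191)))]
def ray(f,u,z):
    fl=192/np.tan(np.radians(f["fov_y"])/2); R=np.array(f["R"]);t=np.array(f["t"])
    d=R.T@np.array([(u[0]-f["cx"])/fl,(u[1]-f["cy"])/fl,1]); o=-R.T@t
    return o+d*(z-o[2])/d[2]
g0=ray(D["top"],(304,179.5),.02); c0=ray(D["top"],(192,193),.034)
print(g0,c0, ray(D["scene"],(207,198.),.013))
gb=box(-.03,.03,-.02,.02,0,.026)
for sub in (gm,gm[:1],gm[1:]):
    o=best(lambda p:cost(sub,[place(gb,*p)]),[(*g0[:2],a) for a in (-.75,.75,-.5)],(.01,.01,.2)); print("gauge",o.x,o.fun)
    if sub is gm:G=o.x
for sub in (cm,cm[1:]):
    o=best(lambda p:cost(sub,caseparts(*p)),[(*c0[:2],a,1.75) for a in (-.05,.1)],(.01,.01,.1,.1)); print("case",o.x,o.fun)
    if sub is cm:C=o.x
pickle.dump((G,C),open("gc.pkl","wb"))
for n,(r0,r1,c0,c1) in dict(scene=(180,280,180,350),top=(140,230,150,330)).items():
    k=4.4; f=D[n]; big=cv2.resize(f["color"][r0:r1,c0:c1,::-1],None,fx=k,fy=k,interpolation=cv2.INTER_CUBIC)
    def line(P,col):
        u=((proj(f,P)+.5-[c0,r0])*k).round().astype(np.int32); cv2.polylines(big,[u],True,col,1)
    x,y,w,th=C
    line(place(np.array([[a,b,.026] for a,b in((-.03,-.02),(.03,-.02),(.03,.02),(-.03,.02))]),*G),(0,0,255))
    for a,b,z in((.055,.075,.034),(.05,.07,.034),(.05,.07,.005)):
        line(place(np.array([[i*a,j*b,z] for i,j in((-1,-1),(1,-1),(1,1),(-1,1))]),x,y,w),(0,255,255))
    line(place(lidpts(np.array([[0,-.075,.0065],[.115,-.075,.0065],[.115,.075,.0065],[0,.075,.0065]]),th),x,y,w),(0,255,0))
    cv2.imwrite(f"pics/fit_{n}.png",big)
E
python3 run.py
```

```text
[ 0.61869608 -0.15898152  0.02      ] [0.57012546 0.17425038 0.034     ] [ 0.62111336 -0.15198344  0.013     ]
gauge [ 0.62131214 -0.15541304  2.44036222] 0.21187180280685425
gauge [ 0.62134775 -0.15601939 -0.66646515] 0.09918212890625
gauge [ 0.62126704 -0.1549493  -0.72172137] 0.10554029047489166
case [ 0.56901815  0.17312253 -0.02344111  1.79561347] 0.09342372417449951
case [ 0.56781499  0.17327966 -0.03176418  1.8012492 ] 0.050789184868335724
```

```bash
ls pics
```

```text
fit_scene.png
fit_top.png
m_scene.png
m_top.png
sc0.png
scene0.png
tc0.png
top0.png
```

View pics/fit_top.png

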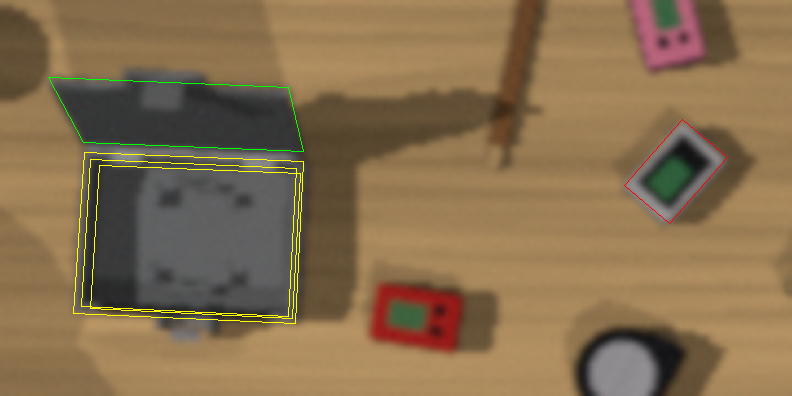

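View pics/fit_scene.png

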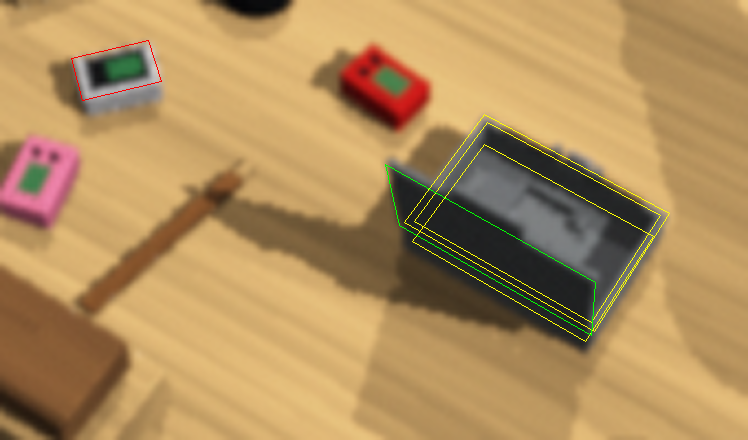

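```bash
cat > seatview.py <<'E'
from fit import *
import sys
D=pickle.load(open("d0.pkl","rb")); G,C=pickle.load(open("gc.pkl","rb")); x,y,w,th=C
# rectified view of plane z in case frame, 8px/mm*... 
out=[]
for n in ("top","scene"):
    f=D[n]; k=4; W,H=150*k,110*k
    for z in (.015,):
        # columns: case -y to right -> u = (75 - y)*k ; rows: u=(55-x)*k
        uu,vv=np.meshgrid(np.arange(W),np.arange(H))
        P=np.c_[(.055-(vv.ravel()+.5)/k/1000),(.075-(uu.ravel()+.5)/k/1000),np.full(uu.size,z)]
        p=proj(f,place(P,x,y,w)).astype(np.float32)
        im=cv2.remap(f["color"][:,:,::-1].copy(),p[:,0].reshape(H,W),p[:,1].reshape(H,W),cv2.INTER_CUBIC)
        im=cv2.convertScaleAbs(im,alpha=2.2,beta=-40)
        sx,sy=map(float,sys.argv[1:3])
        for bx,by in ((.0335,.0235),):
            a=[int((.075-sy-by)*1000*k),int((.055-sx-bx)*1000*k)];b=[int((.075-sy+by)*1000*k),int((.055-sx+bx)*1000*k)]
            cv2.rectangle(im,a,b,(0,255,255),1)
        cv2.imwrite(f"pics/seat_{n}_{sys.argv[3]}.png",im)
E
python3 seatview.py 0 -0.01 a
```

```text
(no output)
```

View pics/seat_top_a.png

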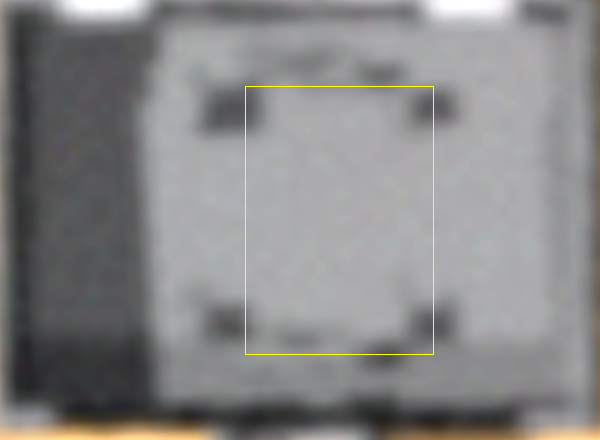

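View pics/seat_scene_a.png

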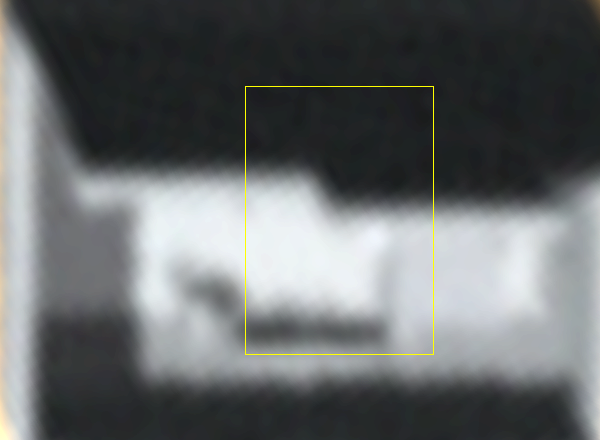

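```bash
cat > sv2.py <<'E'
from fit import *
D=pickle.load(open("d0.pkl","rb")); G,C=pickle.load(open("gc.pkl","rb")); x,y,w,th=C
for n in ("top","scene"): print(n,-np.array(D[n]["R"]).T@D[n]["t"])
def rect(f,z,k,C):
    W,H=150*k,110*k; uu,vv=np.meshgrid(np.arange(W),np.arange(H))
    P=np.c_[(.055-(vv.ravel()+.5)/k/1000),(.075-(uu.ravel()+.5)/k/1000),np.full(uu.size,z)]
    p=proj(f,place(P,*C[:3])).astype(np.float32)
    return cv2.convertScaleAbs(cv2.remap(f["color"][:,:,::-1].copy(),p[:,0].reshape(H,W),p[:,1].reshape(H,W),cv2.INTER_CUBIC),alpha=2.2,beta=-40)
C2=[0.56781499,0.17327966,-0.03176418]
k=5; ims=[]
im=rect(D["top"],.005,k,C2)
def R(im,x0,x1,y0,y1,col):
    cv2.rectangle(im,(int((.075-y1)*1000*k),int((.055-x1)*1000*k)),(int((.075-y0)*1000*k),int((.055-x0)*1000*k)),col,1)
for sx in(-1,1):
    a,b=sorted((sx*.021,sx*.032))
    R(im,a,b,.0235-.0096,.0235,(0,0,255)); R(im,a,b,-.0265-.0096,-.0265,(0,0,255))
R(im,-.0335,.0335,-.0235,.0235,(0,255,255)); R(im,-.05,.05,-.07,.07,(0,255,0)); R(im,-.05,.05,-.07,.07-.029*.96,(255,128,0))
cv2.imwrite("pics/seat_b.png",im)
E
python3 sv2.py
```

```text
top [ 0.4563071  -0.04245263  1.39034797]
scene [1.14744632 0.36183103 1.02684916]
```

View pics/seat_b.png

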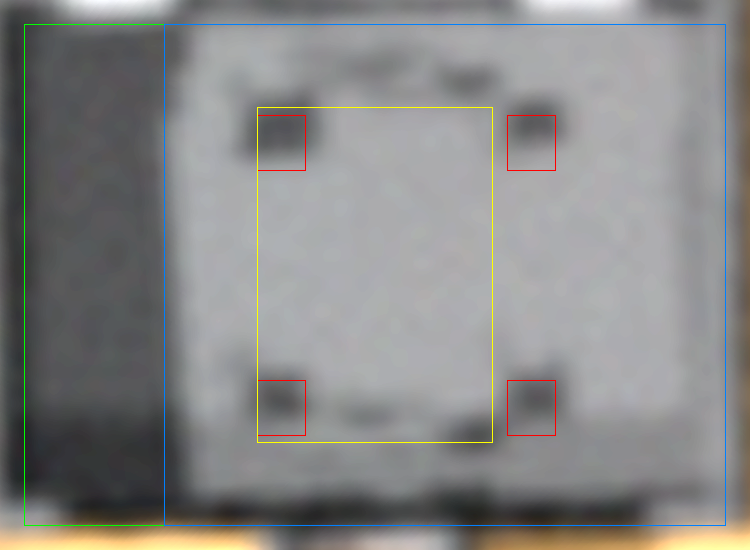

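```bash
cat > sv3.py <<'E'
from fit import *
D=pickle.load(open("d0.pkl","rb")); G,C=pickle.load(open("gc.pkl","rb")); x,y,w,th=C
f=D["top"]
c0,r0,k=150,120,4.4
big=cv2.resize(f["color"][120:240,150:330,::-1],None,fx=k,fy=k,interpolation=cv2.INTER_CUBIC)
L=place(np.vstack([lidpts(np.array([[.02,-.075,.0065],[.115,-.075,.0065],[.115,-.025,.0065],[.136,-.025,.0065],[.136,.025,.0065],[.115,.025,.0065]]),th)]),x,y,w)
for b,col in((.9,(0,0,255)),(1.07,(0,255,0))):
  for a in (0,.15):
    S_=L.copy(); S_[:,1]-=b*L[:,2]; S_[:,0]+=a*L[:,2]; S_[:,2]=0
    u=((proj(f,S_)+.5-[c0,r0])*k).astype(np.int32); cv2.polylines(big,[u],False,col,1)
# gauge top shadow
cv2.imwrite("pics/shad.png",big)
E
python3 sv3.py
```

```text
(no output)
```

View pics/shad.png

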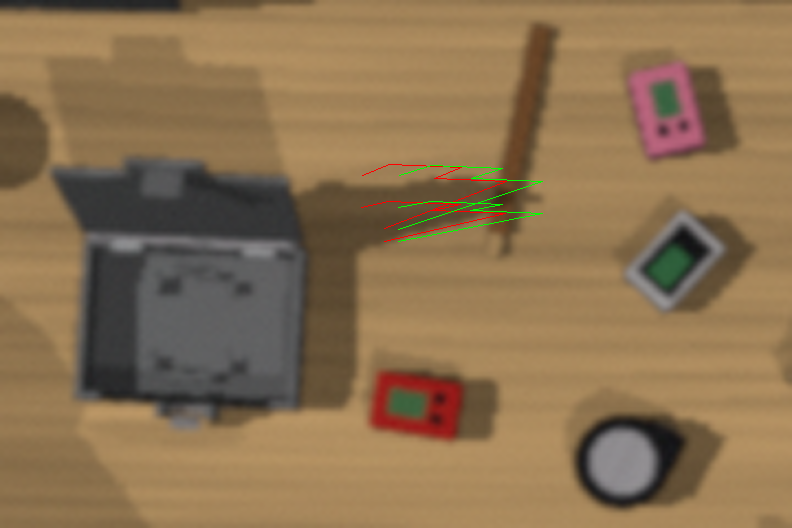

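```bash
cat > h.py <<'E'
from cell import manip, effector, solver, monitor, vision, job
import numpy as np, cv2
from scipy.spatial.transform import Rotation as Rn
def q(phi,tilt=0.0):
    x=np.array([0,0,-1.]);y=np.array([np.cos(phi),np.sin(phi),0]);z=np.cross(x,y)
    r=Rn.from_matrix(np.c_[x,y,z]).as_quat(); return np.array([r[3],r[0],r[1],r[2]])
def st():
    s=monitor.read_state(); print("t %.2f pos %s F %s w %.4f q7 %.2f"%(s["t"],np.round(s["position"],4),np.round(s["wrist_force"],2),s["gripper_width"],s["qpos"][6])); return s
def snap(n,name,roi=None,k=1):
    f=vision.grab_frame(n); im=f["color"][:,:,::-1].copy()
    if roi: im=cv2.resize(im[roi[0]:roi[1],roi[2]:roi[3]],None,fx=k,fy=k,interpolation=cv2.INTER_CUBIC)
    cv2.imwrite(f"pics/{name}.png",im); return f
E
python3 - <<'E'
from h import *
for nm,p,phis in (("g",(.6213,-.1553,.012),(.87,.87-np.pi)),("s",(.5695,.173,.017),(1.54,1.54-np.pi)),("lid",(.65,.173,.15),(1.54,1.54-np.pi,-.03))):
    for ph in phis:
        print(nm,ph,solver.inverse_kinematics(p,q(ph)), solver.inverse_kinematics((p[0],p[1],.26),q(ph)) is not None)
E
```

```text
g 0.87 [-0.31143605  0.86420879  0.88045661  1.53264709 -0.72102772  1.0936756
  1.60837984] True
g -2.271592653589793 [-0.41314152  0.99032895  1.11963571  1.5365828  -0.93056662  1.21789508
 -1.40310215] True
s 1.54 [-0.56291046  0.63235202  0.34474594  1.65756601 -0.25851021  0.89684441
  1.42257585] True
s -1.601592653589793 [-0.73210914  0.68210275  0.60129076  1.66459401 -0.45762361  0.93940038
 -1.56146083] True
lid 1.54 [-0.51057807  0.64031527  0.38358824  1.27965464 -0.2366348   1.2655474
  1.41476455] True
lid -1.601592653589793 [-0.68103127  0.69946486  0.69918666  1.2880349  -0.44346557  1.30809765
 -1.58813369] True
lid -0.03 [-0.65049566  0.68486242  0.63929684  1.28657638 -0.40278049  1.29729973
 -0.04347603] True
```

```bash
python3 - <<'E'
from h import *
manip.move_to((.6213,-.1553,.25),q(.87)); st()
manip.movel((.6213,-.1553,.06),rate=.2); st()
manip.movel((.6213,-.1553,.012),rate=.06); st()
snap("scene","g1",(130,260,130,300),4)
E
```

```text
t 4.72 pos [ 0.6217 -0.1539  0.2498] F [ 0.28 -0.42 -0.08] w 0.0854 q7 1.53
t 5.83 pos [ 0.6222 -0.156   0.0615] F [ 0.08 -1.67  1.1 ] w 0.0852 q7 1.64
t 6.78 pos [ 0.6216 -0.1556  0.0124] F [0.72 0.03 0.24] w 0.0858 q7 1.67
```

View pics/g1.png

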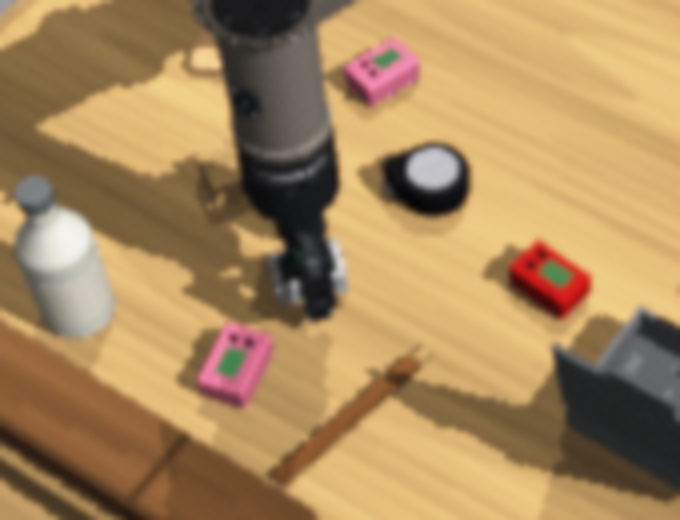

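The fingers straddle the silver gauge at crop (310,275), clear of its neighbours. Next I'll grasp it and lift slightly.

```bash
python3 - <<'E'
from h import *
effector.grasp(40); st()
manip.movel((.6216,-.1553,.03),rate=.05); st()
manip.movel((.6216,-.1553,.26),rate=.2); st()
snap("scene","g2",(80,260,130,330),3.5)
E
```

```text
t 7.32 pos [ 0.6216 -0.1556  0.0124] F [-0.14  0.07  2.42] w 0.0398 q7 1.67
t 7.83 pos [ 0.6217 -0.1552  0.0303] F [-0.36 -0.11 -1.5 ] w 0.0393 q7 1.66
t 9.12 pos [ 0.6211 -0.1548  0.2587] F [-0.55 -0.16 -2.01] w 0.0395 q7 1.52
```

View pics/g2.png

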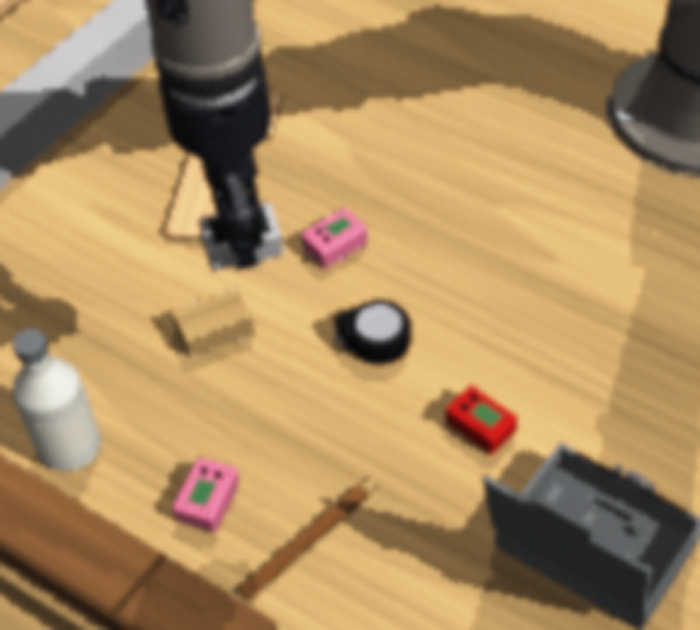

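```bash
python3 - <<'E'
from h import *
P=(.5695,.173)
manip.move_to((*P,.26),q(1.54)); st()
manip.movel((*P,.075),q(1.54),rate=.2); st()
manip.pause(.2); st()
snap("scene","g3",(150,280,220,380),4.5)
snap("top","g3t",(130,250,130,270),4.5)
E
```

```text
t 10.43 pos [0.57   0.1706 0.2602] F [-0.46  0.01 -1.65] w 0.0390 q7 1.63
t 11.51 pos [0.5708 0.1726 0.0764] F [ 0.22  0.06 -0.29] w 0.0390 q7 1.75
t 11.71 pos [0.5703 0.1731 0.0762] F [ 0.43  0.19 -1.85] w 0.0391 q7 1.75
```

View pics/g3.png

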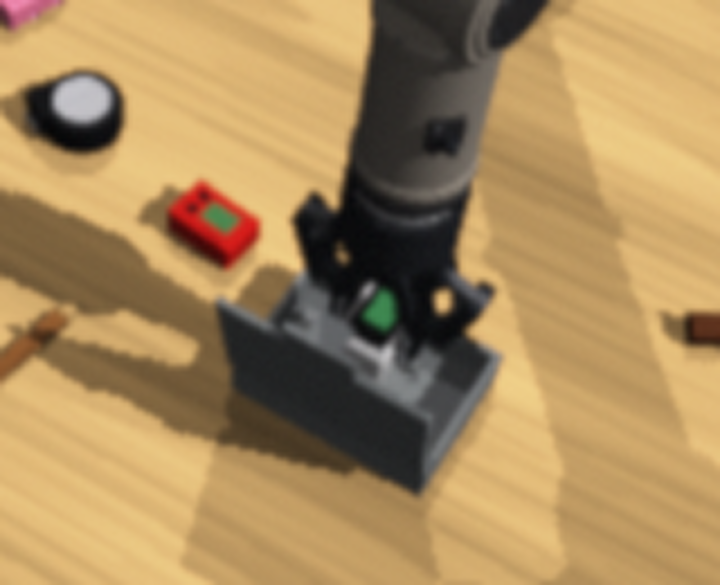

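View pics/g3t.png

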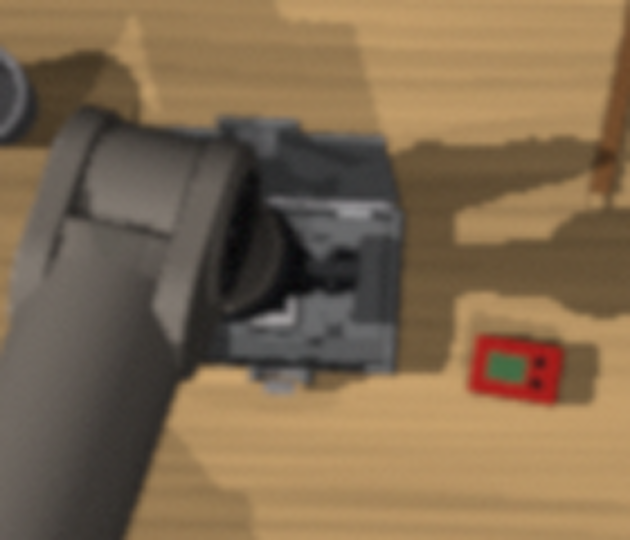

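```bash
python3 - <<'E'
from h import *
f=vision.grab_frame("top")
fl=192/np.tan(np.radians(f["fov_y"])/2); R=np.array(f["R"]);t=np.array(f["t"])
def ray(u,z):
    d=R.T@np.array([(u[0]-.5-f["cx"])/fl,(u[1]-.5-f["cy"])/fl,1]); o=-R.T@t
    return o+d*(z-o[2])/d[2]
cv2.imwrite("pics/g4t.png",cv2.resize(cv2.convertScaleAbs(f["color"][180:220,165:225,::-1],alpha=1.6),None,fx=12,fy=12,interpolation=cv2.INTER_CUBIC))
for z in (.064,.09): print(ray((194.9,200.7),z))
print(np.array([.5703,.1731])+np.array([[np.cos(-.03),-np.sin(-.03)],[np.sin(-.03),np.cos(-.03)]])@[-.03,-.02])
E
```

```text
[0.54675675 0.16172871 0.064     ]
[0.54498369 0.15772621 0.09      ]
[0.53971359 0.15400886]
```

View pics/g4t.png

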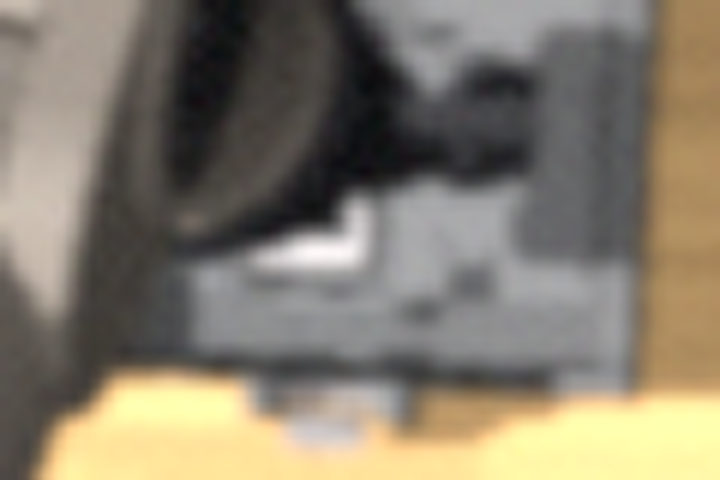

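```bash
python3 - <<'E'
from h import *
P=(.5690,.173)
manip.movel((*P,.036),q(1.54),rate=.1); manip.pause(.2); st()
for z in (.030,.026,.022,.019,.0175):
    manip.movel((*P,z),q(1.54),rate=.04); manip.pause(.1); s=st()
    if s["wrist_force"][2]>4: print("contact"); break
snap("scene","g5",(150,280,220,380),4.5)
E
```

```text
t 12.60 pos [0.5697 0.173  0.0367] F [ 0.42  0.18 -0.66] w 0.0394 q7 1.78
t 13.00 pos [0.569 0.173 0.03 ] F [ 0.08 -0.45 -0.89] w 0.0392 q7 1.78
t 13.35 pos [0.569  0.1729 0.0259] F [ 0.02 -0.36 -1.35] w 0.0391 q7 1.79
t 13.70 pos [0.569  0.173  0.0219] F [ 0.32  0.31 -0.82] w 0.0395 q7 1.79
t 14.05 pos [0.569  0.173  0.0189] F [-0.46  0.2  -0.69] w 0.0393 q7 1.79
t 14.40 pos [0.5689 0.173  0.0175] F [ 0.59  0.06 -1.22] w 0.0392 q7 1.79
```

View pics/g5.png

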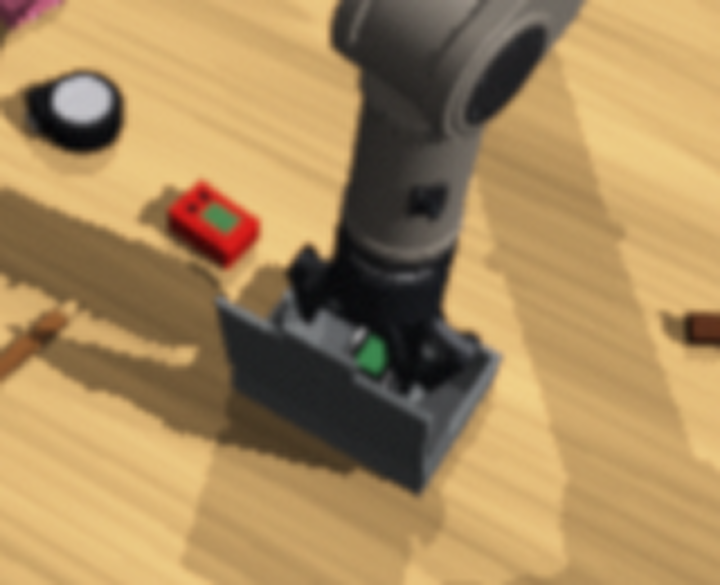

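```bash
python3 - <<'E'
from h import *
P=(.5690,.173)
manip.movel((*P,.0168),q(1.54),rate=.03); manip.pause(.1); st()
effector.release(); st()
manip.movel((*P,.06),q(1.54),rate=.06); st()
manip.movel((*P,.26),q(1.54),rate=.25); st()
manip.move_to((.50,.0,.27),q(1.54)); st()
snap("top","g6t",(130,250,130,270),4.5)
snap("scene","g6",(150,280,220,380),4.5)
E
```

```text
t 14.80 pos [0.569  0.173  0.0174] F [-2.94 -0.24  4.47] w 0.0393 q7 1.79
t 15.32 pos [0.569  0.173  0.0167] F [ 0.15  0.09 -0.2 ] w 0.0857 q7 1.79
t 16.18 pos [0.5686 0.1731 0.0597] F [-0.43  0.13 -0.08] w 0.0853 q7 1.76
t 17.13 pos [0.5681 0.1731 0.2585] F [-0.95 -0.74 -0.22] w 0.0854 q7 1.63
t 17.91 pos [0.5003 0.0021 0.2694] F [ 0.53  1.04 -0.12] w 0.0858 q7 1.86
```

View pics/g6t.png

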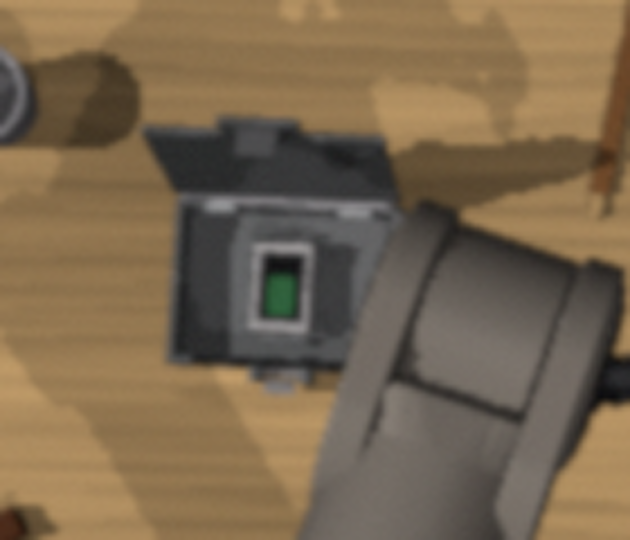

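View pics/g6.png

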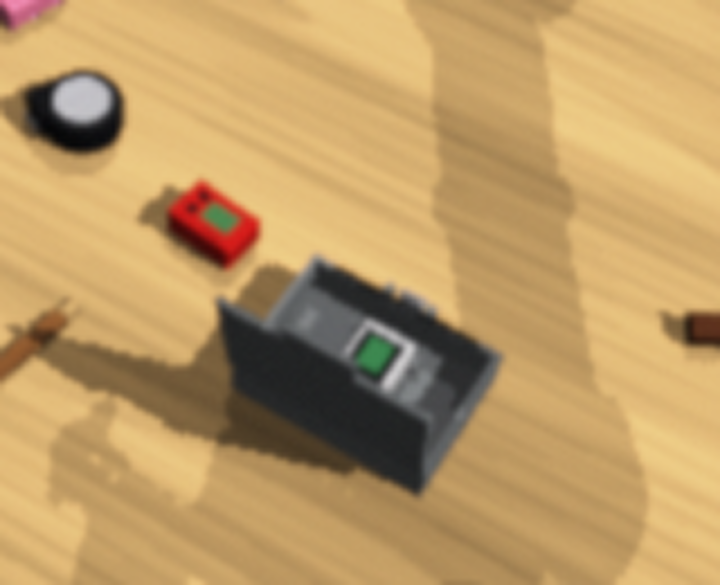

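```bash
cat >> h.py <<'E'
C=np.array([.5688,.1731]); W=-.03
def tcp(r,th,up=0.0):
    X=.055-r*np.cos(th)+.0065*np.sin(th)+.011; Z=.040+r*np.sin(th)+.0065*np.cos(th)+.011+up
    return np.array([C[0]+np.cos(W)*X, C[1]+np.sin(W)*X, Z])
E
python3 - <<'E'
from h import *
for th in np.arange(2.0,-.15,-.2):
    p=tcp(.129,th); s=solver.inverse_kinematics(p,q(1.54)); print(round(th,2),p.round(3),None if s is None else np.round(s,2))
p=tcp(.129,2.0); p[2]=.27; print(solver.inverse_kinematics(p,q(1.54)))
E
```

```text
2.0 [0.694 0.169 0.166] [-0.72  0.87  0.99  1.11 -0.69  1.48  1.67]
1.8 [0.67  0.17  0.175] [-0.77  0.82  1.01  1.19 -0.67  1.46  1.68]
1.6 [0.645 0.171 0.18 ] [-0.82  0.77  1.03  1.27 -0.65  1.44  1.69]
1.4 [0.619 0.172 0.179] [-0.88  0.73  1.04  1.36 -0.62  1.4   1.69]
1.2 [0.594 0.172 0.174] [-0.94  0.69  1.06  1.44 -0.6   1.36  1.69]
1.0 [0.571 0.173 0.163] [-0.99  0.66  1.07  1.53 -0.59  1.31  1.68]
0.8 [0.55  0.174 0.148] [-1.03  0.63  1.07  1.61 -0.58  1.25  1.68]
0.6 [0.532 0.174 0.129] [-1.06  0.62  1.06  1.68 -0.58  1.2   1.68]
0.4 [0.519 0.175 0.107] [-1.08  0.62  1.05  1.74 -0.58  1.14  1.69]
0.2 [0.51  0.175 0.083] [-1.07  0.63  1.02  1.78 -0.6   1.08  1.7 ]
0.0 [0.506 0.175 0.058] [-1.06  0.65  0.99  1.82 -0.63  1.03  1.72]
[-0.66868045  0.82002225  1.02479379  0.90775441 -0.68085258  1.69177019
  1.61703112]
```

```bash
python3 - <<'E'
from h import *
effector.grasp(20)
p=tcp(.129,2.0); p[2]=.27
manip.move_to(p,q(1.54)); st()
manip.movel(tcp(.129,2.0),q(1.54),rate=.15); st()
for th in (1.9,1.8,1.7,1.6,1.5):
    manip.movel(tcp(.129,th),q(1.54),rate=.08); print(th,end=" "); s=st()
    if np.linalg.norm(s["wrist_force"])>8: print("STOP"); break
snap("scene","l1",(130,280,200,380),4)
E
```

```text
t 19.78 pos [0.6942 0.1677 0.2707] F [ 0.59 -0.43  1.24] w 0.0000 q7 1.62
t 20.63 pos [0.6949 0.1691 0.1673] F [0.75 0.1  0.13] w -0.0001 q7 1.68
1.9 t 20.94 pos [0.6832 0.1698 0.1726] F [-0.25 -0.4   0.02] w -0.0002 q7 1.68
1.8 t 21.25 pos [0.6707 0.1703 0.1755] F [-0.32  0.68  0.06] w -0.0002 q7 1.69
1.7 t 21.56 pos [0.6581 0.1706 0.1781] F [ 0.17  0.7  -1.43] w -0.0005 q7 1.69
1.6 t 21.87 pos [0.6453 0.171  0.1798] F [ 0.95 -0.12 -0.74] w 0.0001 q7 1.69
1.5 t 22.18 pos [0.6324 0.1713 0.1802] F [0.69 0.04 0.71] w 0.0001 q7 1.70
```

View pics/l1.png

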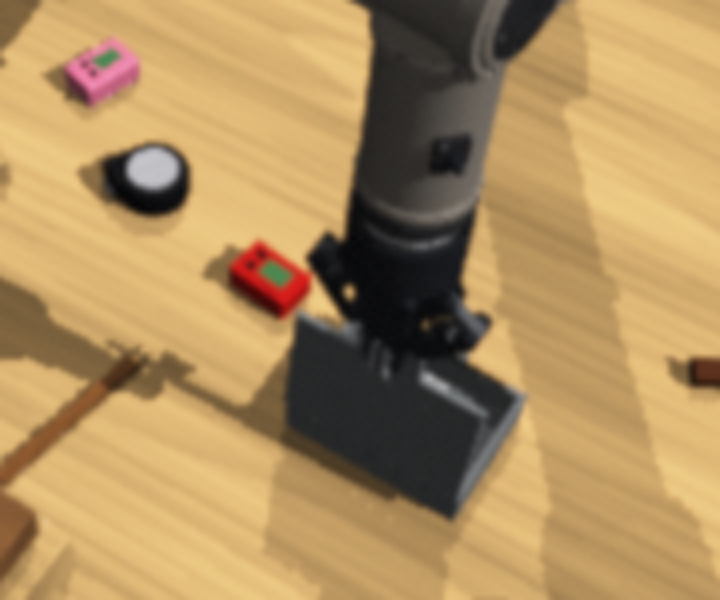

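```bash
python3 - <<'E'
from h import *
for th in (1.35,1.2,1.05,.9,.75):
    manip.movel(tcp(.126,th),q(1.54),rate=.09); print(th,end=" "); s=st()
    if np.linalg.norm(s["wrist_force"])>8: print("STOP"); break
snap("scene","l2",(130,280,200,380),4)
E
```

```text
1.35 t 22.59 pos [0.6138 0.172  0.1753] F [ 0.82 -0.43 -0.14] w -0.0001 q7 1.70
1.2 t 22.95 pos [0.5957 0.1724 0.171 ] F [-0.12  0.19 -0.83] w 0.0002 q7 1.70
1.05 t 23.31 pos [0.5782 0.1729 0.1637] F [-0.15 -0.28  0.12] w 0.0002 q7 1.70
0.9 t 23.67 pos [0.562  0.1734 0.154 ] F [ 0.9  -0.39 -0.57] w -0.0003 q7 1.71
0.75 t 24.02 pos [0.5473 0.1738 0.1418] F [-0.13 -0.45  0.84] w 0.0001 q7 1.71
```

View pics/l2.png

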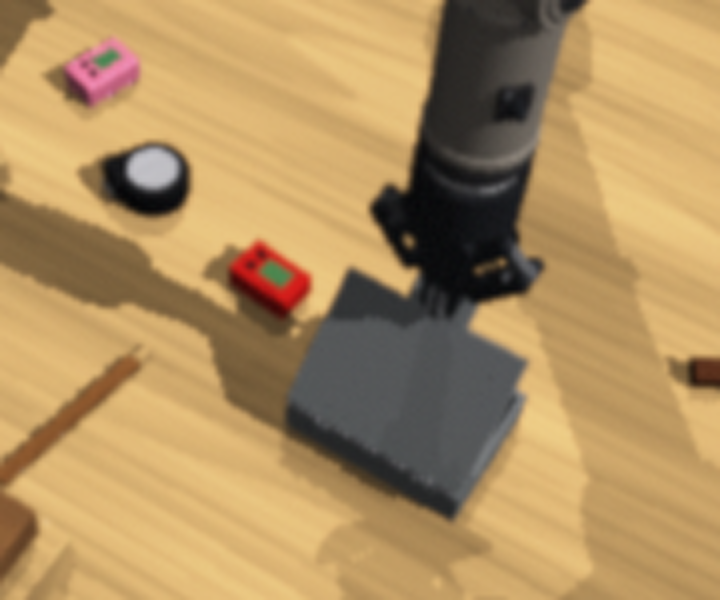

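```bash
python3 - <<'E'
from h import *
for th in (.6,.45,.33,.22):
    manip.movel(tcp(.126,th),q(1.54),rate=.08); print(th,end=" "); s=st()
    if np.linalg.norm(s["wrist_force"])>8: print("STOP"); break
manip.pause(.15); 
for i in range(4): st(); manip.pause(.02)
snap("scene","l3",(130,280,200,380),4)
E
```

```text
0.6 t 24.46 pos [0.5344 0.1742 0.1275] F [-0.17 -0.45  0.87] w -0.0002 q7 1.72
0.45 t 24.84 pos [0.5239 0.1745 0.1116] F [ 0.08 -0.82  1.73] w 0.0005 q7 1.73
0.33 t 25.18 pos [0.5171 0.1747 0.0976] F [-0.68  0.29  1.4 ] w -0.0003 q7 1.74
0.22 t 25.51 pos [0.5124 0.1748 0.0842] F [-0.46 -0.02  0.67] w 0.0002 q7 1.75
t 25.66 pos [0.5132 0.1748 0.0849] F [-0.13 -0.21  1.09] w -0.0001 q7 1.75
t 25.68 pos [0.5132 0.1747 0.0849] F [-0.41  0.35  0.61] w 0.0002 q7 1.75
t 25.69 pos [0.5132 0.1748 0.0849] F [ 0.04 -0.88  1.78] w 0.0001 q7 1.75
t 25.71 pos [0.5133 0.1748 0.085 ] F [ 0.16 -0.05  2.7 ] w -0.0003 q7 1.75
```

View pics/l3.png

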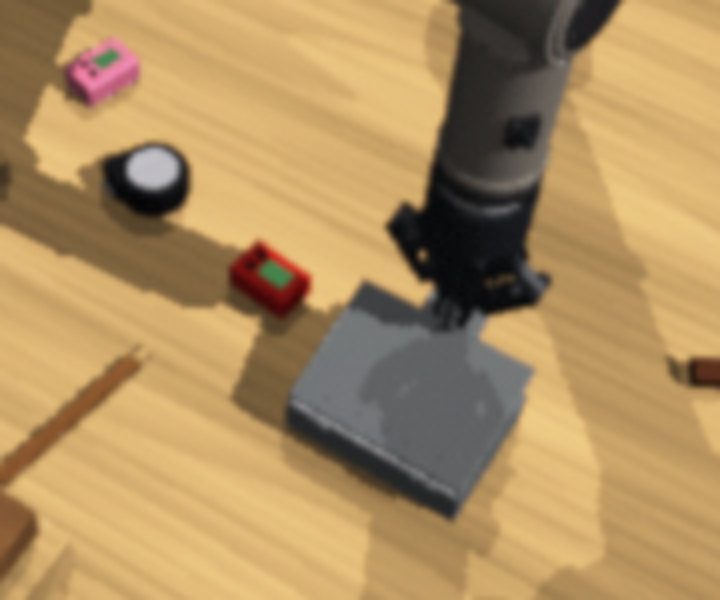

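```bash
cat > press.py <<'E'
from h import *
def F(n=3):
    v=[]
    for i in range(n):
        s=monitor.read_state(); v.append(s["wrist_force"][2]); manip.pause(.015)
    return np.mean(v),s
p=tcp(.126,.22); z=p[2]; ph=0; peak=0; lowz=None
zl=tcp(.126,0)[2]
while z>zl-.017:
    z-= .001 if (ph==0 and z>.0765) else (.0005 if ph<2 else .0003)
    th=np.arcsin((z-.011-.0065-.04)/.126)
    t=tcp(.126,th); t[2]=z
    manip.movel(t,q(1.54),rate=.02)
    f,s=F()
    print("t%.2f dz%.2f f%.1f ph%d x%.4f az%.2f"%(s["t"],(z-zl)*1e3,f,ph,s["position"][0],(s["position"][2]-zl)*1e3))
    peak=max(peak,f)
    if ph==0 and f>4.5: ph=1
    if ph==1 and f<peak-2 and f<5: ph=2
    if ph==2 and f>9: print("seal"); break
    if f>14: print("HIGH"); break
    if s["t"]>46: print("time"); break
E
python3 press.py
```

```text
t26.06 dz26.34 f0.9 ph0 x0.5132 az26.43
t26.36 dz25.34 f1.0 ph0 x0.5129 az25.36
t26.66 dz24.34 f1.2 ph0 x0.5126 az24.34
t26.96 dz23.34 f0.9 ph0 x0.5123 az23.33
t27.26 dz22.34 f1.5 ph0 x0.5120 az22.30
t27.56 dz21.34 f0.9 ph0 x0.5117 az21.30
t27.86 dz20.34 f1.1 ph0 x0.5114 az20.27
t28.16 dz19.34 f0.8 ph0 x0.5112 az19.26
t28.46 dz18.34 f0.7 ph0 x0.5110 az18.29
t28.76 dz17.84 f1.1 ph0 x0.5109 az17.79
t29.06 dz17.34 f1.2 ph0 x0.5108 az17.29
t29.36 dz16.84 f0.6 ph0 x0.5108 az16.80
t29.66 dz16.34 f1.4 ph0 x0.5107 az16.30
t29.96 dz15.84 f0.8 ph0 x0.5106 az15.81
t30.26 dz15.34 f1.0 ph0 x0.5105 az15.28
t30.56 dz14.84 f1.4 ph0 x0.5105 az14.82
t30.86 dz14.34 f1.2 ph0 x0.5104 az14.33
t31.16 dz13.84 f1.3 ph0 x0.5103 az13.81
t31.46 dz13.34 f1.2 ph0 x0.5102 az13.31
t31.76 dz12.84 f0.8 ph0 x0.5101 az12.81
t32.06 dz12.34 f1.5 ph0 x0.5100 az12.30
t32.36 dz11.84 f1.2 ph0 x0.5100 az11.81
t32.66 dz11.34 f1.2 ph0 x0.5099 az11.33
t32.96 dz10.84 f1.0 ph0 x0.5098 az10.81
t33.26 dz10.34 f1.2 ph0 x0.5098 az10.31
t33.56 dz9.84 f1.2 ph0 x0.5097 az9.82
t33.86 dz9.34 f1.4 ph0 x0.5097 az9.32
t34.16 dz8.84 f0.6 ph0 x
[... 885 characters left out ...]
.5087 az-2.43
t41.36 dz-2.56 f0.3 ph2 x0.5087 az-2.73
t41.66 dz-2.86 f0.2 ph2 x0.5088 az-2.93
t41.96 dz-3.16 f0.5 ph2 x0.5087 az-3.17
t42.26 dz-3.46 f0.6 ph2 x0.5087 az-3.47
t42.56 dz-3.76 f-0.1 ph2 x0.5087 az-3.78
t42.86 dz-4.06 f-0.0 ph2 x0.5087 az-4.07
t43.16 dz-4.36 f1.2 ph2 x0.5087 az-4.25
t43.46 dz-4.66 f3.3 ph2 x0.5088 az-4.41
t43.76 dz-4.96 f4.6 ph2 x0.5087 az-4.79
t44.06 dz-5.26 f5.3 ph2 x0.5088 az-5.12
t44.36 dz-5.56 f5.7 ph2 x0.5087 az-5.34
t44.66 dz-5.86 f5.7 ph2 x0.5087 az-5.57
t44.96 dz-6.16 f6.5 ph2 x0.5087 az-5.78
t45.26 dz-6.46 f7.7 ph2 x0.5088 az-5.99
t45.56 dz-6.76 f7.8 ph2 x0.5087 az-6.23
t45.86 dz-7.06 f8.5 ph2 x0.5088 az-6.45
t46.16 dz-7.36 f9.3 ph2 x0.5087 az-6.57
seal
```

```bash
cat > press2.py <<'E'
from press_h import *
E
sed -n '/^def F/,/return/p' press.py > /tmp/F.txt; (echo "from h import *"; cat /tmp/F.txt) > press_h.py
python3 - <<'E'
from press_h import *
zl=tcp(.126,0)[2]; x,y=tcp(.126,-.05)[:2]
for dz in (-7.8,-8.3,-8.8,-9.3):
    manip.movel((x,y,zl+dz/1e3),q(1.54),rate=.03); f,s=F(2)
    print("t%.2f dz%.2f f%.1f az%.2f"%(s["t"],dz,f,(s["position"][2]-zl)*1e3))
    if f>12.5 or f<6: break
E
```

```text
t46.44 dz-7.80 f11.7 az-6.62
t46.73 dz-8.30 f14.4 az-6.69
```

```bash
python3 - <<'E'
from press_h import *
zl=tcp(.126,0)[2]; x,y=tcp(.126,-.05)[:2]
for dz in (-6,-4,-2,1):
    manip.movel((x,y,zl+dz/1e3),q(1.54),rate=.03); f,s=F(2)
    print("t%.2f dz%.2f f%.1f az%.2f"%(s["t"],dz,f,(s["position"][2]-zl)*1e3))
snap("scene","l4",(130,280,200,380),4)
E
```

```text
t47.01 dz-6.00 f6.5 az-5.55
t47.29 dz-4.00 f1.4 az-4.30
t47.58 dz-2.00 f0.3 az-2.22
t47.86 dz1.00 f0.1 az1.17
```

View pics/l4.png

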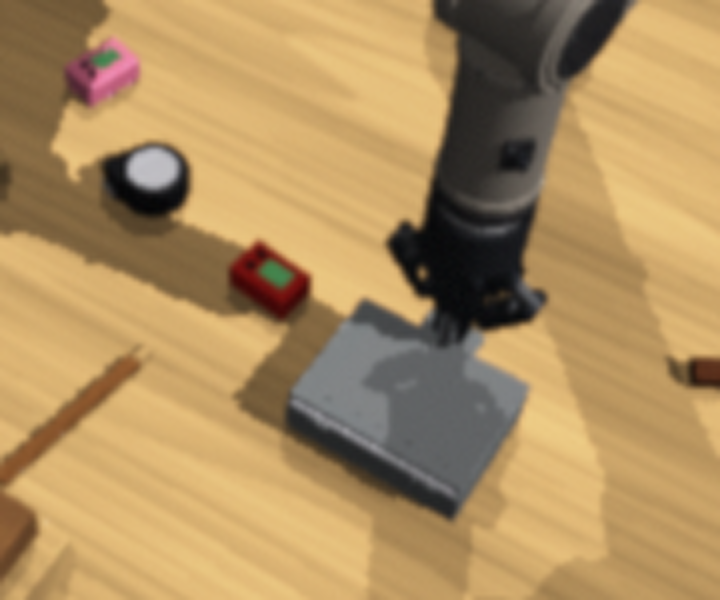

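```bash
python3 - <<'E'
from press_h import *
p=monitor.read_state()["position"]
manip.movel((p[0],p[1],.10),q(1.54),rate=.1); st()
manip.movel((p[0],p[1],.25),q(1.54),rate=.25); st()
manip.move_to((.45,-.05,.28),q(1.54)); st()
snap("scene","l5"); snap("top","l5t",(130,250,70,270),4)
E
```

```text
t 48.49 pos [0.5086 0.1751 0.1001] F [ 0.9  -1.07 -0.7 ] w -0.0001 q7 1.73
t 49.24 pos [0.5076 0.1751 0.2484] F [-0.13  0.59 -0.91] w -0.0005 q7 1.60
t 50.17 pos [ 0.4503 -0.0478  0.2793] F [-0.01  0.61 -0.06] w 0.0001 q7 1.76
```

View pics/l5.png

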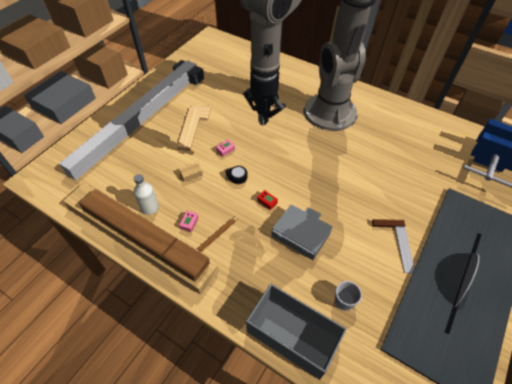

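View pics/l5t.png

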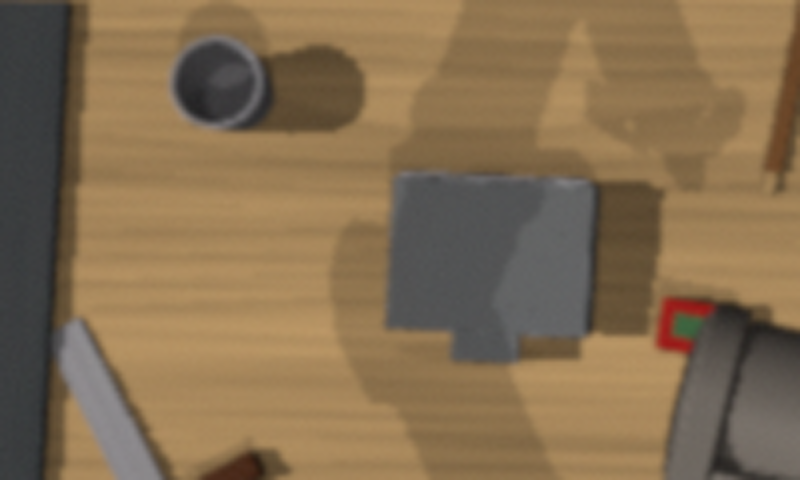

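The lid lies flat and shut at scene (232,303), with the robot well clear. The bystanders sit at the same pixels as at the start, so I'm handing in.

```bash
python3 -c "
from h import *
job.sign_off(); st()"
```

```text
the job is handed in; nothing more can be done
the job is handed in; nothing more can be done
```

The silver, black-faced gauge is in its seat and the lid is shut on its catch. I handed the job in at about 50 s on the robot's clock; no verdict is reported.

- **Gauge:** I gripped it by its 40 mm width and lowered it until the floor was felt at the expected height, then released it. Pictures from both cameras showed it flat in the seat, display up, with the lid still open.
- **Lid:** I swung it over with closed fingers and pressed on the tab.
    - **Force while pressing:** It climbed to about 8 N over 3.5 mm and fell to about zero. It then rose to 14.4 N, the highest reading, where the seal bottomed out.
    - **After backing off:** The force went to zero straight away and the lid stayed down with the robot clear.
- **Disagreements:** During the slide over the catch tip I felt 3 N and then nearly zero, where 2 to 4 N was expected. The seal also rose over about 2.3 mm rather than 1 to 2 mm. The zero force on lifting and the last pictures still point to a caught lid.
- **Last pictures:** The lid is level and shut. The bystanders are where they started, judged by eye. I could not see the gauge again under the shut lid.

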